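# Walk the reference block round to face the probe fence

### The arm

A 6-joint arm with a two-finger parallel gripper is mounted at the origin on the work surface. World frame = base frame: x ahead of the robot, y to its left, z up, the work surface at z = 0. Lengths are in m, angles in degrees, forces in N, time in s.
With the tool pointing down it reaches from about 0.3 to 0.75 m from the base axis. Payload 8.5 kg.
Tool frame: the origin (TCP) lies at the very end of the fingers, on their centre line; the grasp point (between the pads) lies 19 mm behind it; z points along the fingers, y is the direction in which the jaws open and shut (so a half turn about z gives the same grasp; the last joint's range is limited). The gripper opens to 85 mm and grips with 20 to 120 N. Pads are 22 mm wide; open, the fingers measure 114 mm over their backs; the gripper's body (76 mm by 85 mm) begins 54 mm behind the grasp point. The pads swing forward as they close: fully open they stand 13 mm farther back than shut.
Start: joints at [60.774, 21.807, 74.336, -0, 83.858, -12.336], TCP at [0.16, 0.526, 0.196] pointing down, gripper open.
Joint ranges: [-178.18, 178.18], [-50.72, 133.34], [12.68, 142.11], [-81.47, 261.47], [9.98, 163.14], [-165.26, 165.26]. Speed limits (degrees/s): [136.94, 136.94, 180, 180, 180, 180].

### API

Orientations are given as a 3x3 rotation matrix whose columns are the frame's x, y, z axes.
In Python, from rig import env, vision, close_job, spotter gives the robot as it stands. The module is installed in compiled form; this text tells all that it offers.
- The arm moves only by the tool jog_arm, never from a script. Its argument "plan" is a list that holds one entry, the list of rows, each a list of 6 numbers: the shift along the tool's x, y, z in units of 40 mm (1.0 is 40 mm), then the turn, a rotation vector about the tool's x, y, z in units of 0.15 rad (1.0 is 0.15 rad). A call has 1 to 10 rows; each row shifts and turns the commanded pose from where the row before left it, along the tool's axes as they then stand; what a row does not reach is not made up. A row lasts 1/10 s, in which the tool goes at most 50 mm and 8.59 degrees, less where a joint would pass 70% of its speed; a pose out of reach is approached as far as the arm can. A call with a number of a shift or a turn outside -1 to 1 is refused whole. A call with a gripper value outside its range is refused whole. "grip" is the opening, from -1 (shut) to 1 (fully open), set as the call begins (left out, the last holds). The fingers move at their own pace and stop on an object; "squeeze" is the grip in N (left out, the last holds). Time passes only in rows, so rows that do not move let the fingers close. It gives the time, the measured TCP pose, the force and the opening at its end, in the units of the state.
- env.observe(): the state, without advancing time (a new reading comes with each control period).
- vision.get_image(name): name is "scene" or "top"; returns (picture, depth): 420x560x3 uint8, red, green, blue; 420x560 float32, m along the optical axis (not along the pixel's ray), 0 where there is no reading.
- vision.camera_info(name): a dict with "fx", "fy", "cx", "cy" (pixels), "rvec" (rotation vector, rad) and "tvec" (3), from world to camera coordinates, as OpenCV has them. Camera axes: x right, y down, z forward; pixel columns grow to the right and rows downward; lengths in m; the calibration is good to about 2 mm. A picture is of the moment at which its call begins. camera_info takes no time and is no camera call.
- close_job(): hands the job in, once; it reports no verdict.
Trained networks look in the newest picture that a camera, given by its name, has taken for a name from the list of things; names that differ only in an ending like _2 or _b are one class to them, and where a whole thing is asked for, a point or a joint stands for the part that bears it (a point fixed in the world has none). Each returns a list of dicts, best first, with "score" (0 to 1); they miss things now and then, are a little off and sometimes report something else, mostly with a low value. They report only what shows in the picture. A call takes as long as a camera call. They do not tell look-alikes from the thing itself.
- spotter.trace(camera, query): "pixels" (420x560 bool, what is visible of it) and "rect" ([left, top, right, bottom] in pixels, round what is visible of it).
The state is a dict: "time_s": time; "q": joint angles; "qvel": joint speeds; "joint_efforts": joint torques, N m; "position": TCP position; "tool_rot": TCP orientation; "ft_force": force on the tool from outside, world axes, zero at the start; "wrist_torque": the same for the moment, N m; "grip_width": finger opening in m.
Only numpy, scipy, OpenCV 4.12 (cv2) and the standard library are available. Lean on these libraries where they do the work, as an engineer would, in place of code of your own. Each camera call takes 0.05 s, during which the arm holds its last target.

### The job

Without lifting or tipping it, walk the heavy aluminium reference block round with fingertip pushes on alternate corners until its blue face looks squarely at the fence while the block still stands a good finger's width clear of it; let it turn near where it started, not wander off past the fence's ends or back towards the robot. Then push it straight home so that the blue face lies flush against the fence with its middle at the red mark, and back the hand away. Leave the bottle, probes, wedge, screwdriver and jar where they are.

Things in the scene. Friction and masses are not known exactly. Their poses are not given: they have to be found in the camera images.
- block: the reference block: bare aluminium, 86 x 116 x 36 mm (its own x, y, z), 0.7 to 1 kg, loose on the bench, 36 mm upright; slides on dry friction; 60 mm of push square to a long side, 14 mm in from its end, turns it about 0.5 rad. One long side face (116 x 36) is blue, as is that edge of the top. Origin: centre of the underside. Its x axis points out of the blue face, 43 mm from the origin; z is up
- scan_face (a point): the middle of the block's blue face, half-way up (18 mm above the bench)
- fence: the fence: fixed aluminium bar 340 mm long, 40 tall, 12 thick, with an amber probe wedge (40 tall, steel stub to 48) behind it. Origin: middle of its flat working face, at bench level. x points into the fence, y runs along the face, z up. The block starts on the -x side, centre 135 to 180 mm from the face, turned 45 to 115 degrees counter-clockwise (from above) from facing the fence
- red_mark (a point): red mark on the fence's top edge, 40 mm above the fence's origin: where the middle of the blue face belongs
- couplant: white squeeze bottle with blue cap, 54 dia x 145 tall, standing; a bystander. Origin: centre of its underside
- angle_probe: small orange probe, 30 x 24 x 18 with a brass stub to 30 tall, standing by the fence's +y end; a bystander. Origin: centre of its underside
- round_probe: small round steel probe, 26 dia x 36 tall, standing by the fence's -y end; a bystander. Origin: centre of its underside
- step_wedge: steel staircase block, 88 x 24 x 48 tall; a bystander. Origin: centre of its underside
- screwdriver: screwdriver lying flat, about 200 mm long; a bystander
- paste_jar: clear jar with green lid, 56 dia x 55 tall, standing; a bystander. Origin: centre of its underside
Mind the look-alikes: they are no part of the job. Of the things that look like the block, take the one that is nearest to the robot's base at the start.

How it is judged:
By the outcome, as a careful person would: the job done as asked, in the order asked, and still so for the second after the job is handed in, with the robot touching nothing.
It also fails if it takes over 64 s, if anything falls off the work surface, if the arm or the gripper's body presses on something with over 40 N, if the wrist force passes 120 N, or if a joint passes its speed limit or range.

## Working session

There is one attempt and no reset: what is moved stays moved. The work goes in short steps, Python scripts to look and compute and a tool call to move; the robot and the scene stay as the last step left them, time stands still between calls to the robot, and variables do not carry over. Pictures are saved under pics/ and viewed, and the job is handed in when it is done.

Besides the shell and the picture viewer there is one more tool, called after "Request:" by a JSON object that holds its "name" and its "arguments". jog_arm: Moves the arm, as the interface text tells. Its arguments: {"type":"object","properties":{"plan":{"type":"array"},"grip":{"type":"number"},"squeeze":{"type":"number"}},"required":["plan"]}

```bash
mkdir -p pics; python3 - <<'E'
from rig import env, vision
import cv2,numpy as np
print(env.observe())
for n in("scene","top"):
    p,d=vision.get_image(n); cv2.imwrite(f"pics/{n}0.png",p[:,:,::-1]); print(n,vision.camera_info(n))
    np.save(f"{n}0_d.npy",d)
E
```

```text
{'time_s': 0.0, 'q': array([ 6.07708114e+01,  2.18413437e+01,  7.43849931e+01,  9.57198425e-04,
        8.38585027e+01, -1.23368375e+01]), 'qvel': array([ 0.03135721, -0.00657488, -0.05169513, -0.11589101,  0.05692712,
       -0.00179207]), 'joint_efforts': array([ 5.60285152e-04, -4.48453939e+01, -2.31274742e+01, -2.51497722e-04,
        4.80370276e-03,  3.77880639e-06]), 'position': array([0.15965016, 0.52595753, 0.1950071 ]), 'tool_rot': array([[-9.56851738e-01,  2.90575648e-01, -7.37541438e-04],
       [ 2.90576394e-01,  9.56850934e-01, -1.28408134e-03],
       [ 3.32594446e-04, -1.44298760e-03, -9.99998904e-01]]), 'ft_force': array([0.75804637, 0.0045318 , 0.27450702]), 'wrist_torque': array([ 0.02754484,  0.03095535, -0.03841489]), 'grip_width': 0.085133806589599}
scene {'fx': 448.6386618881985, 'fy': 448.6386618881985, 'cx': 277.31509976047, 'cy': 213.83025066618748, 'rvec': array([ 1.59352558,  1.75642645, -0.91004628]), 'tvec': array([ 0.1132085 , -0.25509394,  1.57656288])}
top {'fx': 424.95345001268254, 'fy': 424.95345001268254, 'cx': 276.313133887039, 'cy': 212.8666247979844, 'rvec': array([ 2.11195706, -2.14196944,  0.14813172]), 'tvec': array([-0.02368017,  0.52201095,  1.2753121 ])}
```

View pics/scene0.png

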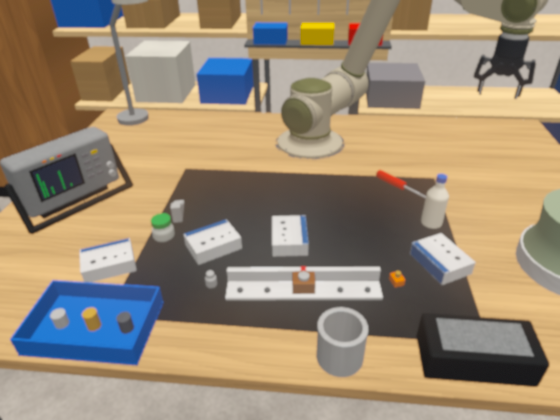

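View pics/top0.png

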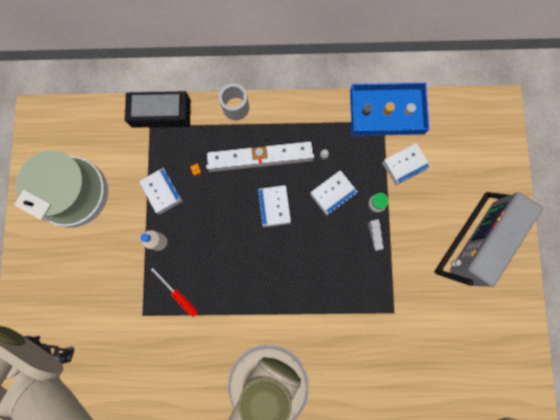

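```bash
cat > h.py <<'E'
from rig import env, vision, spotter
import cv2,numpy as np
def cam(n):
    c=vision.camera_info(n); R=cv2.Rodrigues(c["rvec"])[0]; t=c["tvec"]
    K=np.array([[c["fx"],0,c["cx"]],[0,c["fy"],c["cy"]],[0,0,1]]); return K,R,t
def world(n,d):
    K,R,t=cam(n); v,u=np.mgrid[:420,:560]
    P=np.stack([(u-K[0,2])/K[0,0]*d,(v-K[1,2])/K[1,1]*d,d],-1)
    return (P-t)@R
def plane(n,u,v,z):
    K,R,t=cam(n); r=np.stack([(u-K[0,2])/K[0,0],(v-K[1,2])/K[1,1],np.ones_like(u,float)],-1)@R
    C=-R.T@t; s=(z-C[2])/r[...,2]; return C+s[...,None]*r
def proj(n,P):
    K,R,t=cam(n); q=(np.asarray(P)@R.T+t)@K.T; return q[...,:2]/q[...,2:]
E
python3 - <<'E'
from h import *
for n in("top",):
    p,d=vision.get_image(n)
    for q in ("block","fence","couplant","angle_probe","round_probe","step_wedge","paste_jar","screwdriver"):
        for r in spotter.trace(n,q):
            m=r["pixels"]; W=world(n,d)[m&(d>0)]
            print(n,q,round(r["score"],2),np.round(r["rect"]),m.sum(),np.round(np.median(W,0),3),"zmax",np.round(np.percentile(W[:,2],[5,50,95]),3))
W=world(n,d)
for r,c in((206,275),(250,250),(300,350)): print(W[r-2:r+3,c-2:c+3,2].round(4))
im=cv2.resize(p[120:250,130:400],None,fx=2.9,fy=2.9,interpolation=cv2.INTER_CUBIC); cv2.imwrite("pics/crop0.png",im[:,:,::-1])
E
```

```text
top block 0.98 [382. 145. 430. 186.] 1125 [ 0.674 -0.441  0.035] zmax [0.012 0.035 0.04 ]
top block 0.84 [258. 186. 292. 227.] 1070 [ 0.544 -0.024  0.035] zmax [0.022 0.035 0.04 ]
top block 0.63 [312. 175. 354. 215.] 1101 [ 0.584 -0.21   0.035] zmax [0.015 0.035 0.04 ]
top block 0.6 [145. 168. 182. 214.] 1125 [0.599 0.334 0.036] zmax [0.009 0.036 0.041]
top fence 0.57 [208. 139. 317. 171.] 2030 [0.711 0.017 0.011] zmax [0.003 0.011 0.043]
top couplant 0.9 [143. 230. 169. 253.] 355 [0.438 0.331 0.096] zmax [0.023 0.096 0.145]
top angle_probe 0.58 [194. 163. 198. 174.] 59 [0.671 0.227 0.02 ] zmax [0.014 0.02  0.031]
top round_probe 0.37 [365. 195. 390. 215.] 292 [ 0.551 -0.345  0.053] zmax [0.018 0.053 0.058]
top step_wedge 0.86 [370. 218. 384. 251.] 249 [ 0.455 -0.338  0.027] zmax [0.009 0.027 0.049]
top paste_jar 0.84 [366. 192. 390. 213.] 298 [ 0.548 -0.347  0.052] zmax [0.002 0.052 0.058]
top screwdriver 0.65 [159. 274. 198. 316.] 282 [0.253 0.254 0.022] zmax [0.013 0.022 0.028]
[[0.0371 0.038  0.0371 0.0364 0.0333]
 [0.0381 0.0345 0.0365 0.0354 0.0376]
 [0.0371 0.0332 0.0341 0.0345 0.0378]
 [0.0366 0.035  0.0369 0.0313 0.0387]
 [0.0342 0.0322 0.0312 0.0308 0.0392]]
[[ 0.0012  0.0066  0.0018  0.0005  0.0016]
 [ 0.0032 -0.0007 -0.0016 -0.0024 -0.0012]
 [ 0.0046  0.0014  0.001   0.0009  0.0016]
 [-0.0001  0.0025  0.0017 -0.0048  0.0037]
 [ 0.0023 -0.0011 -0.0015 -0.0011 -0.0011]]
[[ 0.0016 -0.002   0.0035 -0.0036 -0.0032]
 [-0.0013 -0.0018 -0.0022  0.0003 -0.0013]
 [-0.0042  0.003   0.0003 -0.0027 -0.0016]
 [-0.0014  0.0006 -0.0014  0.0094  0.0037]
 [ 0.0006  0.0002 -0.0028  0.0006  0.0023]]
```

View pics/crop0.png

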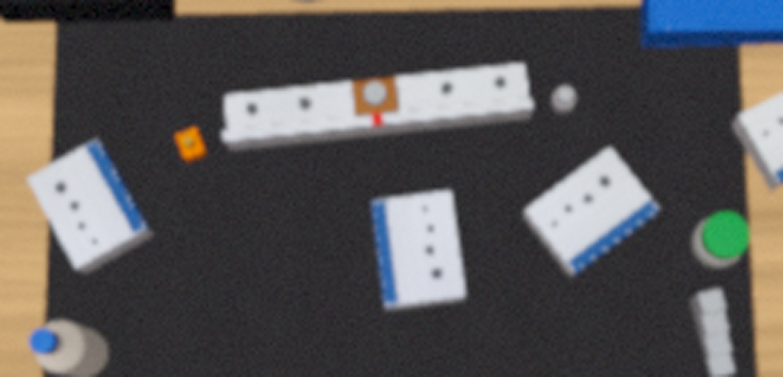

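```bash
cat >> h.py <<'E'
from scipy.optimize import minimize
S=4
def softmask(p,kind="block"):
    f=p.astype(float)/255; return np.clip((f.max(2)-0.2)/0.45,0,1)
def box(x,y,yaw,hx,hy,z0,z1,cx=0,cy=0):
    c,s=np.cos(yaw),np.sin(yaw); L=np.array([[a,b] for a in(-hx,hx) for b in(-hy,hy)])+[cx,cy]
    xy=L@np.array([[c,s],[-s,c]])+[x,y]
    return np.vstack([np.c_[xy,np.full(4,z0)],np.c_[xy,np.full(4,z1)]])
def render(n,P,roi):
    x0,y0,x1,y1=roi; q=(proj(n,P)+.5-[x0,y0])*S-.5
    h=cv2.convexHull(q.astype(np.float32)); m=np.zeros(((y1-y0)*S,(x1-x0)*S),np.uint8)
    cv2.fillConvexPoly(m,np.round(h*256).astype(np.int32),255,cv2.LINE_AA,8)
    m=cv2.GaussianBlur(cv2.resize(m,(x1-x0,y1-y0),interpolation=cv2.INTER_AREA).astype(np.float32)/255,(0,0),0.8); return m
def fitblock(n,p,x,y,yaw):
    q=proj(n,box(x,y,yaw,.07,.07,0,.036)); a=q.min(0).astype(int)-8; b=q.max(0).astype(int)+8
    roi=(*a,*b); I=p[a[1]:b[1],a[0]:b[0]].astype(float); sat=I.max(2)
    M=np.clip((sat-50)/90,0,1)
    # only nearby pixels count
    def cost(v): 
        r=render(n,box(v[0],v[1],v[2],.043,.058,0,.036),roi); w=np.clip(render(n,box(x,y,yaw,.053,.068,0,.036),roi)*3,0,1); return (w*(r-M)**2).sum()
    best=None
    for dx in(0,):
        s=minimize(cost,[x,y,yaw],method="Nelder-Mead",options=dict(initial_simplex=np.array([[x,y,yaw],[x+.006,y,yaw],[x,y+.006,yaw],[x,y,yaw+.08]]),xatol=1e-5,fatol=1e-4,maxiter=300))
        s=minimize(cost,s.x,method="Nelder-Mead",options=dict(initial_simplex=s.x+np.array([[0,0,0],[.003,0,0],[0,.003,0],[0,0,.04]]),maxiter=300))
    return s.x,s.fun
def overlay(n,p,Ps,name,roi,f):
    x0,y0,x1,y1=roi; im=cv2.resize(p[y0:y1,x0:x1],None,fx=f,fy=f,interpolation=cv2.INTER_CUBIC)[:,:,::-1].copy()
    for P in Ps:
        q=((proj(n,P)+.5-[x0,y0])*f).astype(int)
        for i,j in((0,1),(1,3),(3,2),(2,0),(4,5),(5,7),(7,6),(6,4),(0,4),(1,5),(2,6),(3,7)): cv2.line(im,tuple(map(int,q[i])),tuple(map(int,q[j])),(0,0,255),1)
    cv2.imwrite(name,im)
E
python3 - <<'E'
from h import *
p,d=vision.get_image("top"); ps,_=vision.get_image("scene")
np.savez("i0.npz",top=p,scene=ps)
b,f=fitblock("top",p,.544,-.024,np.radians(95)); print(b,np.degrees(b[2]),f)
bs,f=fitblock("scene",ps,*b); print(bs,np.degrees(bs[2]),f)
# red mark
for n,i in(("top",p),("scene",ps)):
    g=i.astype(int); m=(g[...,0]>140)&(g[...,0]-g[...,1]>70)&(g[...,0]-g[...,2]>70)
    u0,v0=proj(n,[.70,.02,.04]); v,u=np.nonzero(m); k=np.hypot(u-u0,v-v0)<25; print(n,k.sum(),u[k],v[k],plane(n,u[k].mean(),v[k].mean(),.04))
overlay("top",p,[box(*b,.043,.058,0,.036)],"pics/o1.png",(190,120,400,250),3.5)
overlay("scene",ps,[box(*bs,.043,.058,0,.036)],"pics/o2.png",(150,180,430,310),2.8)
E
```

```text
[ 0.54909066 -0.02339667  1.69022237] 96.84260852108879 32.55039265919382
[ 0.54970175 -0.02607634  1.74743072] 100.12040532799001 135.373890251456
top 18 [258 259 260 261 258 259 260 261 258 259 260 261 259 260 261 259 260 261] [158 158 158 158 159 159 159 159 160 160 160 160 161 161 161 162 162 162] [0.69317102 0.01971756 0.04      ]
scene 23 [301 302 303 304 305 301 302 303 304 305 301 302 303 304 305 301 302 303
 304 305 302 303 304] [266 266 266 266 266 267 267 267 267 267 268 268 268 268 268 269 269 269
 269 269 270 270 270] [0.69061745 0.01833631 0.04      ]
```

View pics/o1.png

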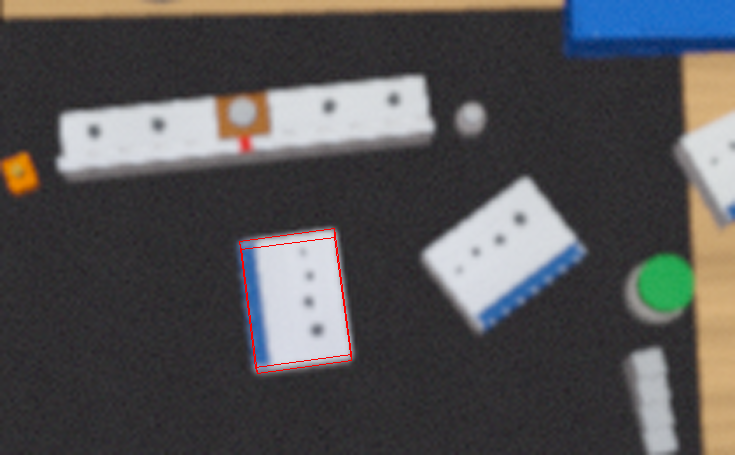

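View pics/o2.png

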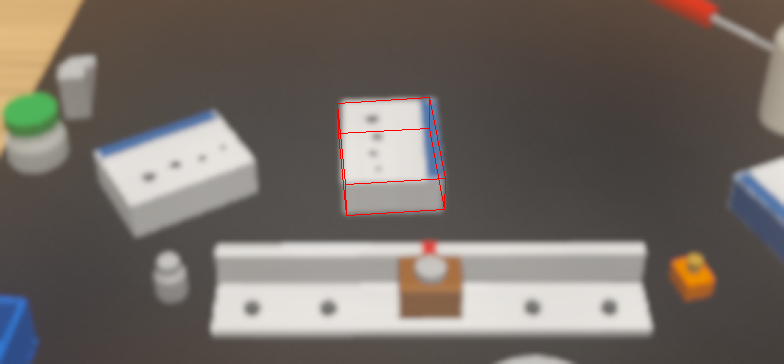

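```bash
cat > fence.py <<'E'
from h import *
D=np.load("i0.npz"); p=D["top"]; g=cv2.cvtColor(p,cv2.COLOR_RGB2GRAY).astype(float)
pts=[]
for u in range(210,313):
    # predicted row
    vv=plane; c=np.arange(150,182); col=g[c,u]
    # last crossing below 85 from bright
    k=[i for i in range(len(c)-1) if col[i]>=90>col[i+1]]
    if k: i=k[-1] ; pts.append((u,c[i]+(col[i]-90)/(col[i]-col[i+1])))
pts=np.array(pts); 
a=np.polyfit(pts[:,0],pts[:,1],1)
for _ in range(5):
    r=pts[:,1]-np.polyval(a,pts[:,0]); k=abs(r)<.7; a=np.polyfit(pts[k,0],pts[k,1],1)
print(k.sum(),len(pts),a)
e=plane("top",np.array([210.,312.]),np.polyval(a,np.array([210.,312.])),0.0); print(e)
dd=e[0]-e[1]; yaw=np.arctan2(-dd[0],dd[1]); print("fence yaw",np.degrees(yaw))
nrm=np.array([np.cos(yaw),np.sin(yaw)]); print("offset n.x",e[:,:2]@nrm)
# ends by soft mask
print([ (u,g[164,u]) for u in range(202,214)],[ (u,g[156,u]) for u in range(306,322)])
E
python3 fence.py
```

```text
103 103 [-1.06776641e-01  1.93520136e+02]
[[ 0.67003127  0.18463491  0.        ]
 [ 0.70043705 -0.14858045  0.        ]]
fence yaw 5.213779040672268
offset n.x [0.68403723 0.68403723]
[(202, np.float64(44.0)), (203, np.float64(45.0)), (204, np.float64(46.0)), (205, np.float64(57.0)), (206, np.float64(90.0)), (207, np.float64(139.0)), (208, np.float64(181.0)), (209, np.float64(211.0)), (210, np.float64(218.0)), (211, np.float64(219.0)), (212, np.float64(219.0)), (213, np.float64(218.0))] [(306, np.float64(214.0)), (307, np.float64(210.0)), (308, np.float64(210.0)), (309, np.float64(209.0)), (310, np.float64(209.0)), (311, np.float64(207.0)), (312, np.float64(202.0)), (313, np.float64(170.0)), (314, np.float64(101.0)), (315, np.float64(49.0)), (316, np.float64(48.0)), (317, np.float64(47.0)), (318, np.float64(47.0)), (319, np.float64(60.0)), (320, np.float64(88.0)), (321, np.float64(119.0))]
```

Request:
{"name": "jog_arm", "arguments": {"plan": [[[0,0,0,0,0,-0.86],[0,0,0,0,0,-0.86],[0,0,0,0,0,-0.85],[-0.43,-0.96,0,0,0,0],[-0.43,-0.96,0,0,0,0],[-0.43,-0.96,0,0,0,0],[-0.43,-0.96,0,0,0,0],[-0.43,-0.96,0,0,0,0],[-0.43,-0.96,0,0,0,0],[-0.43,-0.96,0,0,0,0]]], "grip": -1}}

```text
time_s: 1.65
position: [0.3045, 0.268, 0.1958]
tool_rot: [[-0.996, -0.091, 0.001], [-0.091, 0.996, 0.0], [-0.001, 0.0, -1.0]]
ft_force: [1.3, 0.1, -0.3]
grip_width: 0.0
```

Request:
{"name": "jog_arm", "arguments": {"plan": [[[-0.43,-0.96,0,0,0,0],[-0.43,-0.96,0,0,0,0],[-0.43,-0.96,0,0,0,0],[-0.43,-0.96,0,0,0,0],[-0.43,-0.96,0,0,0,0],[-0.43,-0.96,0,0,0,0],[-0.43,-0.96,0,0,0,0],[-0.43,-0.96,0,0,0,0],[-0.43,-0.96,0,0,0,0],[-0.43,-0.96,0,0,0,0]]]}}

```text
time_s: 2.65
position: [0.5107, -0.0991, 0.1957]
tool_rot: [[-0.996, -0.09, 0.0], [-0.09, 0.996, -0.0], [-0.0, -0.0, -1.0]]
ft_force: [0.1, 0.8, 0.3]
grip_width: -0.0002
```

```bash
cat >> h.py <<'E'
FY=np.radians(5.21); FO=np.array([.685,.0184]); FR=np.array([[np.cos(FY),np.sin(FY)],[-np.sin(FY),np.cos(FY)]])
def tof(xy): return FR@(np.asarray(xy)[:2]-FO)
def fromf(xy): return FR.T@np.asarray(xy)+FO
def st():
    s=env.observe(); P=s["position"]; T=s["tool_rot"]
    print("t %.2f"%s["time_s"],"fence mm",np.round(tof(P)*1000,1),"z %.1f"%(P[2]*1000),"yawrel %.2f"%(np.degrees(np.arctan2(T[1,1],T[0,1]))-90-5.21),"F",np.round(s["ft_force"],1),"w %.3f"%s["grip_width"])
def see(tag,g=None,n="top",sv=True,name=None):
    # g: guess in fence frame mm, deg
    p,d=vision.get_image(n); 
    x=fromf(np.array(g[:2])/1000); b,f=fitblock(n,p,*x,np.radians(g[2])+FY)
    print(n,"block fence mm",np.round(tof(b)*1000,1),"deg %.2f"%np.degrees(b[2]-FY),"cost %.1f"%f)
    roi=(190,120,400,250) if n=="top" else (150,180,430,310)
    overlay(n,p,[box(*b,.043,.058,0,.036)],f"pics/{tag}_{n}.png",roi,3.5 if n=="top" else 2.8)
    return b
E
python3 - <<'E'
from h import *
st(); see("s1",(-141,-29,92))
E
```

```text
t 2.65 fence mm [-184.2 -101.2] z 195.7 yawrel -0.03 F [0.1 0.8 0.3] w -0.000
top block fence mm [-148.9  -24.2] deg 86.53 cost 410.0
```

View pics/s1_top.png

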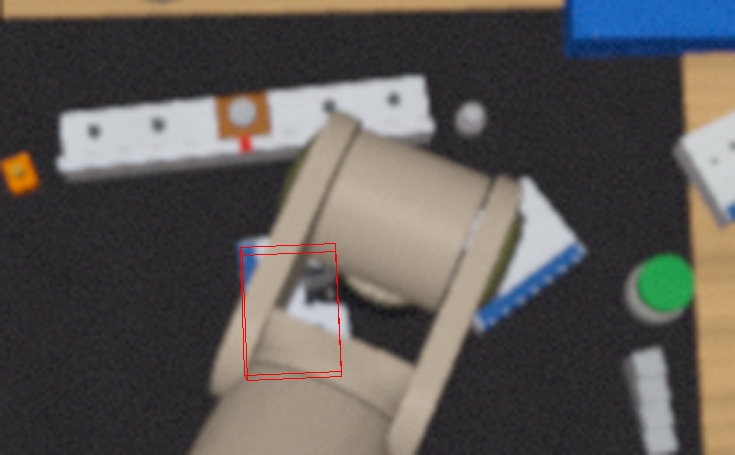

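Request:
{"name": "jog_arm", "arguments": {"plan": [[[0,0,0.92,0,0,0],[0,0,0.92,0,0,0],[0,0,0.92,0,0,0],[0,0,0.92,0,0,0],[0,0,0.88,0,0,0],[0,0.15,0,0,0,0],[0,0.1,0,0,0,0]]]}}

```text
time_s: 3.4
position: [0.5094, -0.087, 0.0139]
tool_rot: [[-0.996, -0.091, -0.0], [-0.091, 0.996, 0.0], [0.0, 0.0, -1.0]]
ft_force: [0.1, -0.7, 0.4]
grip_width: -0.0002
```

```bash
python3 - <<'E'
from h import *
st(); see("s2",(-141,-29,92),"scene")
E
```

```text
t 3.40 fence mm [-184.4  -89. ] z 13.9 yawrel -0.01 F [ 0.1 -0.7  0.4] w -0.000
scene block fence mm [-139.   -31.8] deg 94.99 cost 131.7
```

View pics/s2_scene.png

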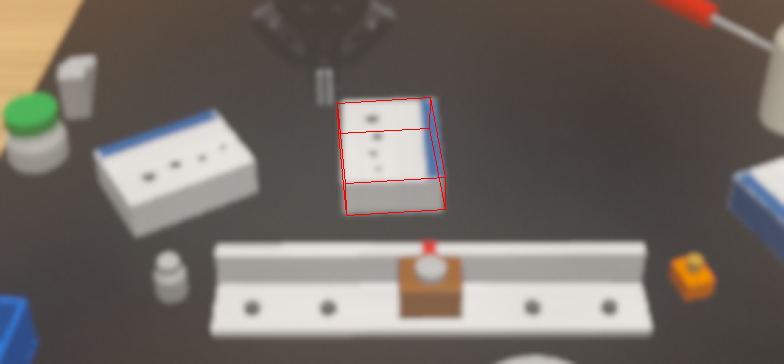

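Request:
{"name": "jog_arm", "arguments": {"plan": [[[0,0.15,0,0,0,0],[-0.01,0.17,0,0,0,0],[-0.01,0.17,0,0,0,0],[-0.02,0.17,0,0,0,0],[-0.03,0.17,0,0,0,0],[-0.04,0.17,0,0,0,0],[-0.05,0.17,0,0,0,0],[-0.06,0.16,0,0,0,0]]]}}

```text
time_s: 4.25
position: [0.5133, -0.033, 0.0132]
tool_rot: [[-0.996, -0.091, -0.0], [-0.091, 0.996, 0.0], [0.0, 0.0, -1.0]]
ft_force: [-0.0, 0.2, 0.2]
grip_width: -0.0
```

```bash
python3 - <<'E'
from h import *
st(); see("s3",(-136,0,72),"scene")
E
```

```text
t 4.25 fence mm [-175.7  -35.6] z 13.2 yawrel -0.01 F [-0.   0.2  0.2] w -0.000
scene block fence mm [-138.   -28.3] deg 89.69 cost 114.2
```

View pics/s3_scene.png

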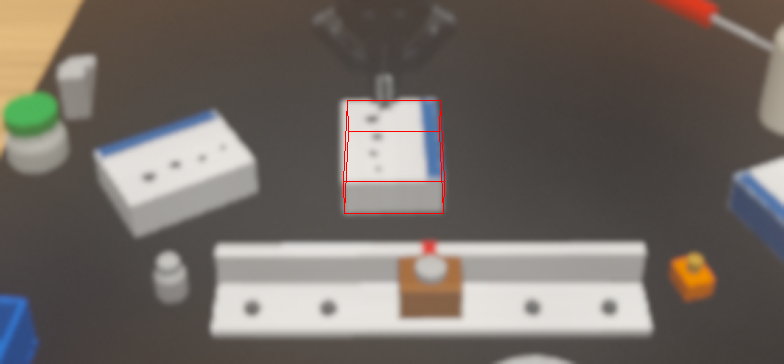

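```bash
python3 - <<'E'
from h import *
s=env.observe(); P=s["position"]
q=proj("scene",P); print(P,q,(q-[150,180])*2.8)
P0=[0.5094,-.087,.0139]; print((proj("scene",P0)-[150,180])*2.8)
c=fromf([-.141,-.029]); print(c,(proj("scene",[*c,.036])-[150,180])*2.8,(proj("top",[*c,.036])-[190,120])*3.5)
for n in("top","scene"):
    K,R,t=cam(n); print(n,-R.T@t)
p,d=vision.get_image("scene"); W=world("scene",d); 
for u,v in ((287,212),(287,208),(290,235),(285,225),(270,190)): print(u,v,d[v,u],W[v,u].round(3))
im=cv2.resize(p[150:270,220:380],None,fx=5,fy=5,interpolation=cv2.INTER_CUBIC); cv2.imwrite("pics/z1.png",im[:,:,::-1])
E
```

```text
[ 0.5134432  -0.032285    0.01320981] [287.43451226 227.35341055] [384.81663432 132.58954954]
[326.598479   126.35745829]
[ 0.54721592 -0.02328389] [391.38945797 136.14869681] [293.20848862 297.9289392 ]
top [ 0.30980012 -0.05891918  1.3416518 ]
scene [1.42551582 0.05262652 0.72703142]
287 212 1.1142985 [ 0.527 -0.032  0.072]
287 208 1.1102576 [ 0.525 -0.032  0.083]
290 235 1.0985316 [ 0.572 -0.021  0.036]
285 225 1.1306039 [ 0.534 -0.036  0.036]
270 190 1.0799865 [ 0.528 -0.072  0.136]
```

View pics/z1.png

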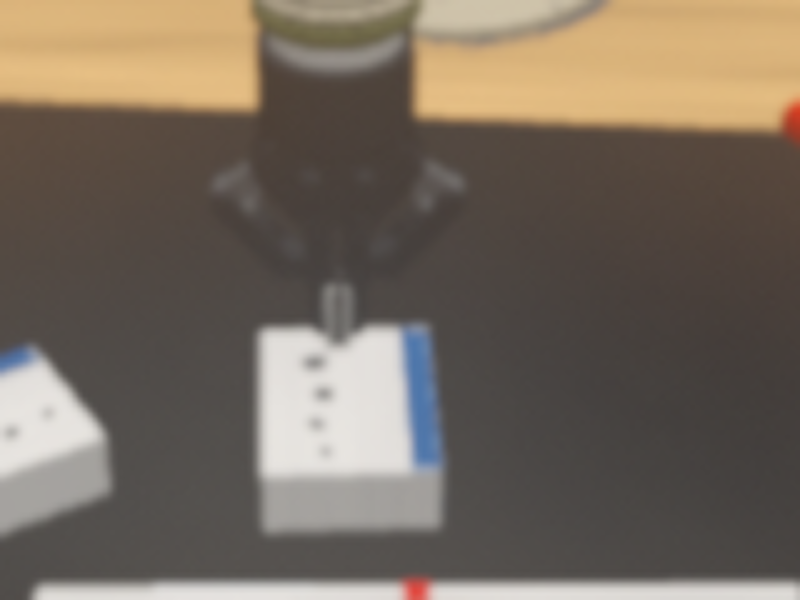

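```bash
python3 - <<'E'
from h import *
p,d=vision.get_image("scene"); W=world("scene",d)
np.set_printoptions(linewidth=200)
print("z");print((W[204:232,280:297,2]*1000).round().astype(int))
print("x");print((W[204:232,280:297,0]*1000).round().astype(int))
im=np.clip((p[190:240,260:320].astype(float))*1.0,0,255); im=255*(im/255)**.5
cv2.imwrite("pics/z2.png",cv2.resize(im[:,:,::-1],None,fx=12,fy=12,interpolation=cv2.INTER_NEAREST))
E
```

```text
z
[[ 92  92  96  97  96  97  96  84  96  94  96  94  96  90  93  91  97]
 [ 89  90  93  95  96  93  93  83  94  91  93  94  94  91  89   1  -1]
 [ -1  -1  92  89  91  92  86  86  87  89  92  90  89  -1  -1  -1   2]
 [ -1  -2  85  84  87  84  85  85  85  85  89  83  83   1   0   0   1]
 [ -3  -2  79  79  80  83  83  85  84  84  81  83  80  -1   1   1  -1]
 [ -3   1  78  77  76  81  81  79  81  80  79  78  77   0   1   0  -1]
 [ -1   1  74  75  73  77  77  78  78  77  76  74  75  -2   2  -3  -1]
 [ -1  -1  71  73  72  75  75  72  74  75  72  72  71  -2   2   1   1]
 [  2   0  68  68  70  71  71  72  71  71  68  70  68   0  -1   2   3]
 [ -1   0  67  67  65  67  68  67  67  68  64  66  65   1  -2  -2   1]
 [ -2   1  61  61  62  67  63  67  64  64  63  61  61   0   1  -4   0]
 [ -3  -2  59  58  60  61  62  65  62  62  58  58  58   1   3   0  35]
 [ 34  34  34  55  58  58  61  59  60  59  57  57  37  37  34  34  36]
 [ 36  35  34  34  36  57  56  56  53  58  37  34  36  36  36  37  35]
 [ 36  34  35  35  38  53 727  54  52  54  32  35  35  37  34  33  35]
 [ 35  34  35  34  35  34  33  36
[... 2775 characters left out ...]
32  533  529  534  532  532  534  529  532  531  531]
 [ 539  540  537  538  534  533  536  535  535  535  534  535  534  534  534  534  536]
 [ 545  540  542  540  540  540  540  541  540  540  541  539  541  538  539  536  539]
 [ 541  546  547  547  547  544  543  545  542  543  544  545  543  544  542  545  541]
 [ 548  547  547  552  549  550  548  548  548  548  550  546  547  546  549  547  548]
 [ 553  553  553  552  551  551  554  552  556  551  550  552  551  553  556  551  553]
 [ 559  560  559  556  556  556  557  555  555  556  556  556  554  555  556  555  553]][ WARN:0@0.806] global loadsave.cpp:1063 imwrite_ Unsupported depth image for selected encoder is fallbacked to CV_8U.
```

View pics/z2.png

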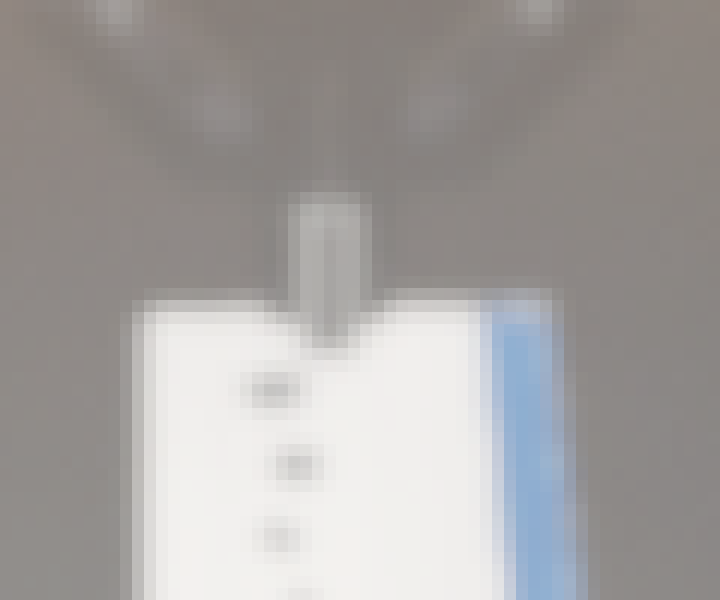

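```bash
python3 - <<'E'
from h import *
np.set_printoptions(linewidth=220)
d=np.load("scene0_d.npy"); W=world("scene",d)
print(proj("scene",[.15965,.52596,.195]))
k=(np.abs(W[...,0]-.16)<.1)&(np.abs(W[...,1]-.526)<.12)&(W[...,2]>.1)
v,u=np.nonzero(k); z=W[...,2][k]; print(len(z),z.min()); 
o=np.argsort(z)[:25]; print(np.c_[u[o],v[o],W[k][o]*1000].round())
D=np.load("i0.npz"); 
cv2.imwrite("pics/z3.png",cv2.resize(D["scene"][20:120,450:560,::-1],None,fx=6,fy=6,interpolation=cv2.INTER_CUBIC))
E
```

```text
[492.59687523 111.22214575]
3770 0.243433747190492
[[480.  94. 156. 481. 243.]
 [514.  96. 166. 569. 244.]
 [515.  98. 183. 566. 245.]
 [514.  97. 177. 565. 245.]
 [516.  98. 186. 568. 246.]
 [514.  98. 188. 561. 247.]
 [516.  97. 181. 569. 247.]
 [481.  93. 158. 482. 247.]
 [479.  93. 160. 476. 248.]
 [480.  93. 161. 478. 248.]
 [517.  97. 187. 569. 249.]
 [518.  96. 180. 574. 249.]
 [481.  92. 156. 482. 249.]
 [477.  91. 149. 473. 250.]
 [478.  91. 150. 475. 250.]
 [515.  96. 182. 565. 250.]
 [479.  92. 158. 476. 250.]
 [516.  96. 183. 567. 250.]
 [515.  97. 191. 562. 251.]
 [479.  91. 153. 477. 251.]
 [480.  92. 160. 478. 251.]
 [515.  93. 164. 570. 252.]
 [517.  96. 187. 568. 252.]
 [519.  96. 187. 573. 252.]
 [519.  95. 180. 575. 252.]]
```

View pics/z3.png

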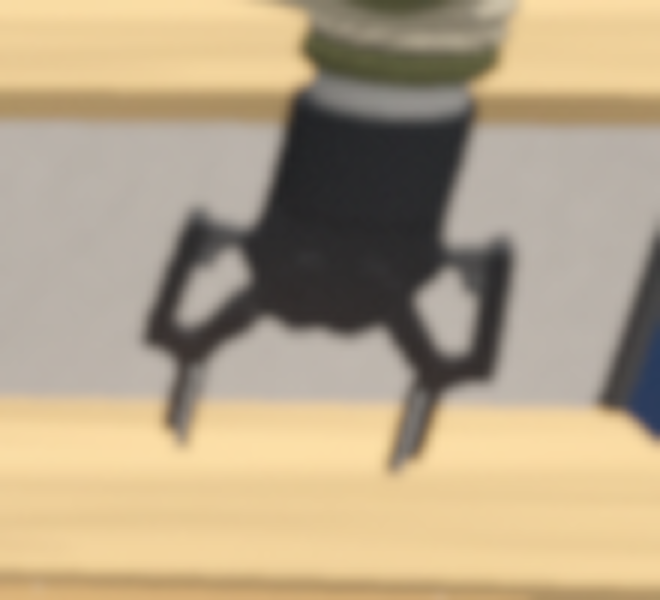

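Request:
{"name": "jog_arm", "arguments": {"plan": [[[0,0,-0.5,0,0,0],[0.1,-0.8,0,0,0,0],[0.1,-0.78,0,0,0,0],[0,0,0.42,0,0,0],[0,0,0.4,0,0,0],[0,0,0,0,0,0]]]}}

```text
time_s: 5.0
position: [0.5098, -0.0974, -0.0011]
tool_rot: [[-0.996, -0.09, -0.003], [-0.09, 0.996, 0.001], [0.003, 0.002, -1.0]]
ft_force: [0.4, 0.2, -1.0]
grip_width: -0.0002
```

Request:
{"name": "jog_arm", "arguments": {"plan": [[[0,0,0.15,0,0,0],[0,0,0.15,0,0,0],[0,0,0.15,0,0,0],[0,0,0.1,0,0,0],[0,0,0,0,0,0]]]}}

```text
time_s: 5.5
position: [0.5107, -0.0971, -0.022]
tool_rot: [[-0.996, -0.091, -0.001], [-0.091, 0.996, 0.0], [0.001, 0.0, -1.0]]
ft_force: [-0.7, -0.4, 0.1]
grip_width: -0.0001
```

```bash
python3 - <<'E'
from h import *
np.set_printoptions(linewidth=200)
st(); see("s4",(-141,-29,92),"scene")
p,d=vision.get_image("scene"); W=world("scene",d); P=env.observe()["position"]
u,v=map(int,proj("scene",P+[0.011,0,.05])); print(u,v)
print((W[v-4:v+26,u,:]*1000).round().astype(int).tolist())
E
```

```text
t 5.50 fence mm [-184.1  -99.2] z -22.0 yawrel -0.01 F [-0.7 -0.4  0.1] w -0.000
scene block fence mm [-139.1  -31.9] deg 94.66 cost 127.2
261 223
[[524, -99, 44], [523, -99, 40], [522, -99, 36], [524, -99, 35], [524, -99, 31], [522, -100, 26], [524, -99, 25], [527, -99, 24], [521, -100, 16], [505, -103, 0], [510, -102, 1], [511, -102, -2], [519, -101, 1], [521, -101, -1], [523, -101, -3], [531, -99, 1], [533, -99, -1], [538, -98, 0], [544, -98, 1], [543, -98, -3], [550, -97, 0], [550, -97, -3], [559, -96, 1], [563, -95, 1], [563, -95, -2], [567, -95, -2], [576, -93, 2], [578, -93, 0], [582, -92, 1], [585, -92, -1]]
```

View pics/s4_scene.png

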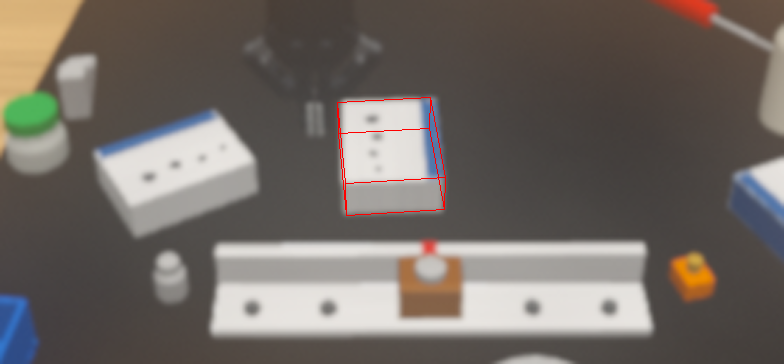

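Request:
{"name": "jog_arm", "arguments": {"plan": [[[0,0.15,0,0,0,0],[0,0.15,0,0,0,0],[-0.01,0.17,0,0,0,0],[-0.01,0.17,0,0,0,0],[-0.02,0.17,0,0,0,0],[-0.03,0.17,0,0,0,0],[-0.04,0.17,0,0,0,0],[-0.05,0.17,0,0,0,0],[-0.06,0.16,0,0,0,0]]]}}

```text
time_s: 6.5
position: [0.5136, -0.0373, -0.0215]
tool_rot: [[-0.996, -0.091, -0.001], [-0.091, 0.996, -0.001], [0.002, -0.001, -1.0]]
ft_force: [-3.0, -5.4, 0.6]
grip_width: -0.0001
```

```bash
python3 - <<'E'
from h import *
st(); see("s5",(-136,0,70),"scene")
E
```

```text
t 6.50 fence mm [-175.8  -39.9] z -21.5 yawrel 0.03 F [-3.  -5.4  0.6] w -0.000
scene block fence mm [-122.6    0.7] deg 70.25 cost 103.2
```

View pics/s5_scene.png

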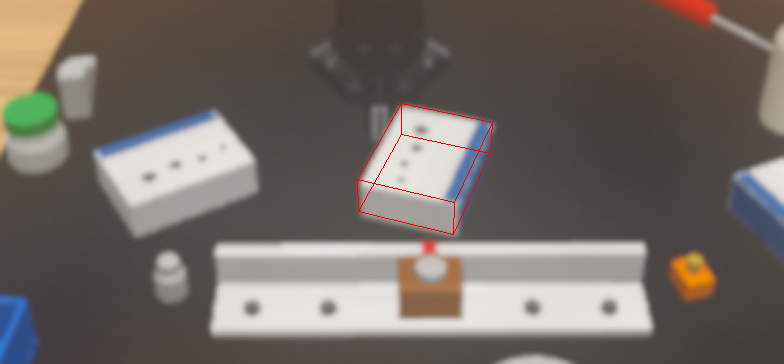

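Request:
{"name": "jog_arm", "arguments": {"plan": [[[0,-0.12,0,0,0,0],[0,0,-0.6,0,0,0],[0,0,-0.6,0,0,0],[-0.73,0.6,0,0,0,0],[-0.73,0.6,0,0,0,0],[-0.73,0.6,0,0,0,0],[-0.73,0.6,0,0,0,0],[0,0,0.4,0,0,0],[0,0,0.4,0,0,0],[0,0,0.4,0,0,0]]]}}

```text
time_s: 7.55
position: [0.6226, 0.064, -0.0223]
tool_rot: [[-0.996, -0.091, 0.0], [-0.091, 0.996, 0.0], [-0.0, 0.0, -1.0]]
ft_force: [-0.0, -0.4, 0.0]
grip_width: 0.0002
```

```bash
python3 - <<'E'
from h import *
st(); see("s6",(-124,1,70),"scene")
E
```

```text
t 7.55 fence mm [-58.   51.1] z -22.3 yawrel 0.01 F [-0.  -0.4  0. ] w 0.000
scene block fence mm [-115.6   -5.6] deg 78.62 cost 250.4
```

View pics/s6_scene.png

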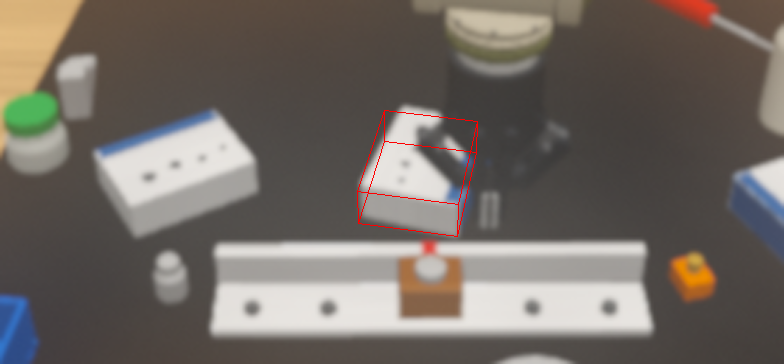

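Request:
{"name": "jog_arm", "arguments": {"plan": [[[0.06,-0.16,0,0,0,0],[0.06,-0.16,0,0,0,0],[0.07,-0.16,0,0,0,0],[0.08,-0.16,0,0,0,0],[0.09,-0.15,0,0,0,0],[0.1,-0.145,0,0,0,0],[0.11,-0.14,0,0,0,0],[0.12,-0.13,0,0,0,0],[0.12,-0.12,0,0,0,0]]]}}

```text
time_s: 8.5
position: [0.5957, 0.0074, -0.0207]
tool_rot: [[-0.996, -0.09, 0.003], [-0.09, 0.996, -0.0], [-0.003, -0.001, -1.0]]
ft_force: [4.2, 2.6, -0.3]
grip_width: 0.0001
```

```bash
python3 - <<'E'
from h import *
st(); see("s7",(-140,-18,47),"scene")
E
```

```text
t 8.50 fence mm [-89.9  -2.9] z -20.7 yawrel -0.03 F [ 4.2  2.6 -0.3] w 0.000
scene block fence mm [-95.5 -87.5] deg 37.47 cost 293.8
```

View pics/s7_scene.png

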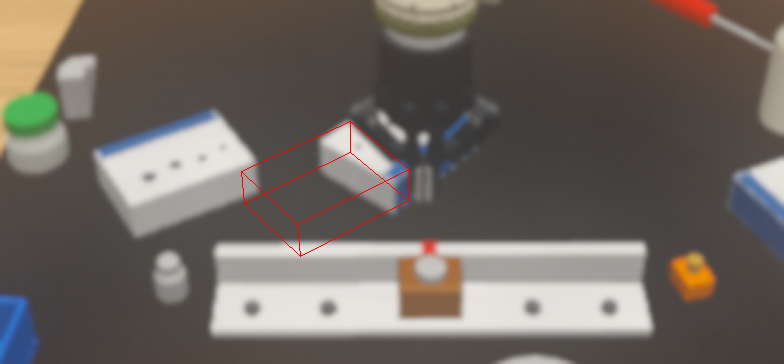

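Request:
{"name": "jog_arm", "arguments": {"plan": [[[-0.1,0.1,0,0,0,0],[0,0,-0.7,0,0,0],[0,0,-0.7,0,0,0],[0.9,-0.27,0,0,0,0],[0.9,-0.27,0,0,0,0],[0.9,-0.27,0,0,0,0],[0.9,-0.27,0,0,0,0],[0.4,0,0,0,0,0]]]}}

```text
time_s: 9.35
position: [0.4402, -0.0454, 0.0344]
tool_rot: [[-0.996, -0.09, -0.003], [-0.09, 0.996, 0.0], [0.003, 0.001, -1.0]]
ft_force: [-0.2, -0.3, 0.2]
grip_width: 0.0
```

```bash
python3 - <<'E'
from h import *
st(); see("s8",(-145,-25,43),"scene");see("s8",(-145,-25,43),"top")
E
```

```text
t 9.35 fence mm [-249.6  -41.3] z 34.4 yawrel -0.07 F [-0.2 -0.3  0.2] w 0.000
scene block fence mm [-155.5  -24.9] deg 47.63 cost 115.5
top block fence mm [-156.7  -23.4] deg 51.15 cost 80.1
```

View pics/s8_scene.png

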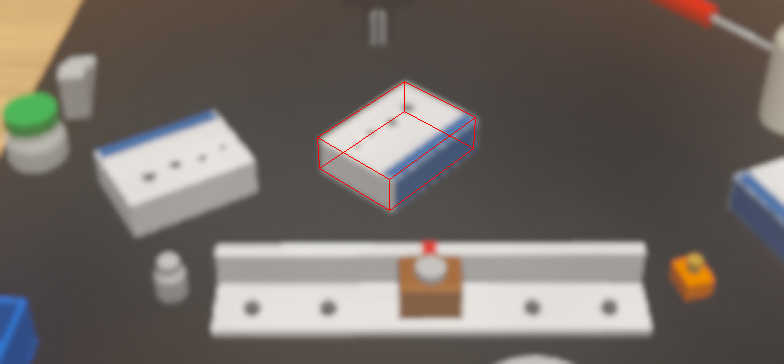

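View pics/s8_top.png

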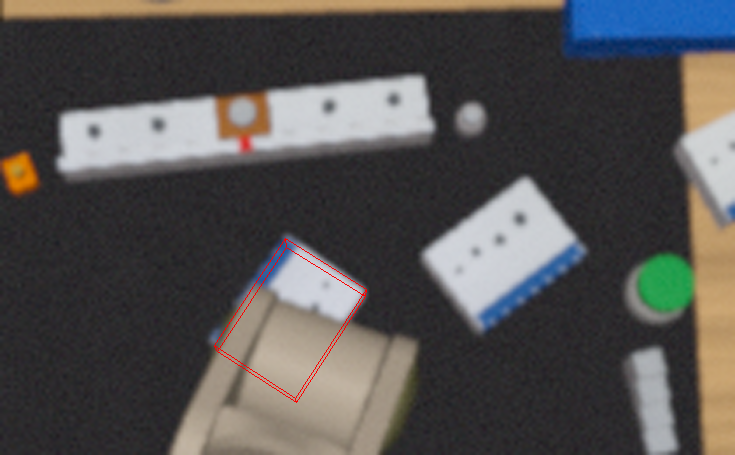

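Request:
{"name": "jog_arm", "arguments": {"plan": [[[-0.35,-0.15,0.4,0,0,0],[0,0,0.5,0,0,0],[0,0,0.5,0,0,0]]]}}

```text
time_s: 9.75
position: [0.4591, -0.0498, -0.0222]
tool_rot: [[-0.996, -0.091, 0.001], [-0.091, 0.996, -0.001], [-0.001, -0.001, -1.0]]
ft_force: [-0.4, -0.4, -0.7]
grip_width: -0.0
```

Request:
{"name": "jog_arm", "arguments": {"plan": [[[-0.13,0.14,0,0,0,0],[-0.13,0.14,0,0,0,0],[-0.13,0.14,0,0,0,0],[-0.14,0.13,0,0,0,0],[-0.15,0.12,0,0,0,0],[-0.15,0.11,0,0,0,0],[-0.16,0.1,0,0,0,0],[-0.17,0.09,0,0,0,0],[-0.17,0.08,0,0,0,0]]]}}

```text
time_s: 10.65
position: [0.5066, -0.0024, -0.0213]
tool_rot: [[-0.996, -0.091, -0.001], [-0.091, 0.996, 0.0], [0.001, 0.0, -1.0]]
ft_force: [-6.8, -0.7, 1.7]
grip_width: -0.0001
```

```bash
python3 - <<'E'
from h import *
st(); see("s9",(-132,-4,22),"scene")
E
```

```text
t 10.65 fence mm [-179.6   -4.5] z -21.3 yawrel 0.00 F [-6.8 -0.7  1.7] w -0.000
scene block fence mm [-117.8  -12.1] deg 24.47 cost 92.3
```

View pics/s9_scene.png

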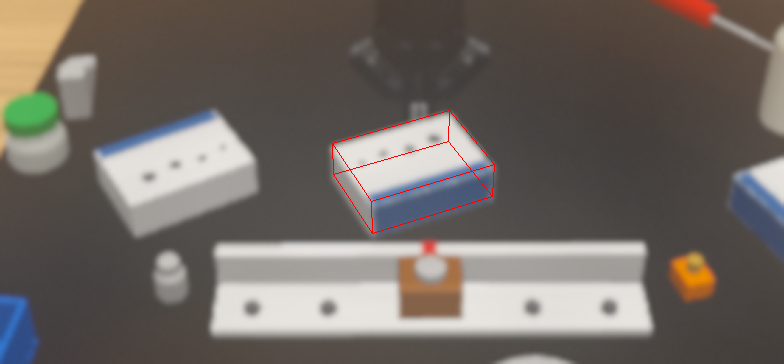

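Request:
{"name": "jog_arm", "arguments": {"plan": [[[0.15,0,0,0,0,0],[0,0,-0.6,0,0,0],[0,0,-0.6,0,0,0],[-0.91,-0.12,0,0,0,0],[-0.91,-0.12,0,0,0,0],[-0.91,-0.12,0,0,0,0],[-0.91,-0.12,0,0,0,0],[0,0,0.4,0,0,0],[0,0,0.4,0,0,0],[0,0,0.4,0,0,0]]]}}

```text
time_s: 11.7
position: [0.6481, -0.0097, -0.0219]
tool_rot: [[-0.996, -0.09, 0.002], [-0.09, 0.996, -0.0], [-0.002, -0.0, -1.0]]
ft_force: [-0.1, -0.8, -0.5]
grip_width: 0.0001
```

```bash
python3 - <<'E'
from h import *
st(); see("s10",(-119,-11,24),"scene")
E
```

```text
t 11.70 fence mm [-39.3 -24.7] z -21.9 yawrel -0.03 F [-0.1 -0.8 -0.5] w 0.000
scene block fence mm [-56.2  -1. ] deg 0.57 cost 506.1
```

View pics/s10_scene.png

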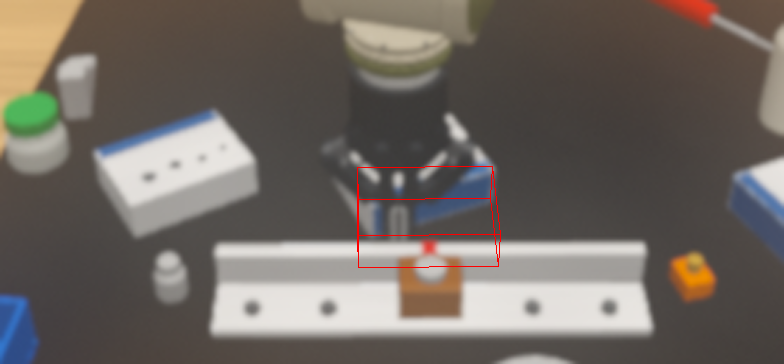

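Request:
{"name": "jog_arm", "arguments": {"plan": [[[0.17,-0.07,0,0,0,0],[0.17,-0.07,0,0,0,0],[0.17,-0.07,0,0,0,0],[0.17,-0.06,0,0,0,0],[0.17,-0.05,0,0,0,0],[0.17,-0.04,0,0,0,0],[0.18,-0.03,0,0,0,0]]]}}

```text
time_s: 12.45
position: [0.6019, -0.0302, -0.0204]
tool_rot: [[-0.996, -0.09, 0.004], [-0.09, 0.996, -0.001], [-0.004, -0.001, -1.0]]
ft_force: [5.5, -1.2, 0.7]
grip_width: 0.0003
```

```bash
python3 - <<'E'
from h import *
st(); see("s11",(-140,-18,6),"scene")
E
```

```text
t 12.45 fence mm [-87.1 -40.9] z -20.4 yawrel -0.03 F [ 5.5 -1.2  0.7] w 0.000
scene block fence mm [-138.    -8.1] deg 5.69 cost 407.5
```

View pics/s11_scene.png

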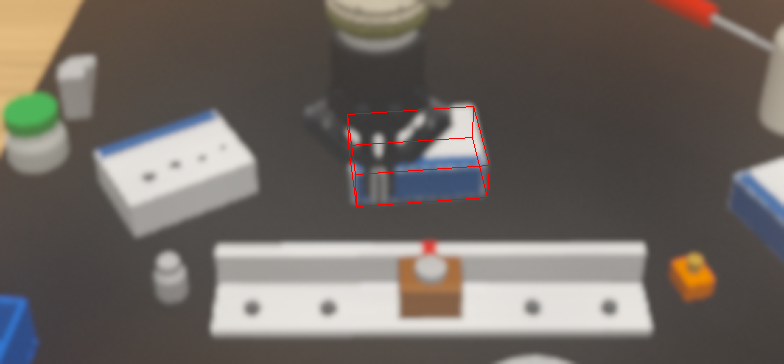

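Request:
{"name": "jog_arm", "arguments": {"plan": [[[-0.15,0,0,0,0,0],[0,0,-0.6,0,0,0],[0,0,-0.6,0,0,0],[0.9,0.38,0,0,0,0],[0.9,0.38,0,0,0,0],[0.9,0.38,0,0,0,0],[0.9,0.38,0,0,0,0],[0.4,0,0,0,0,0]]]}}

```text
time_s: 13.3
position: [0.4385, 0.0189, 0.0263]
tool_rot: [[-0.996, -0.092, -0.004], [-0.092, 0.996, 0.001], [0.004, 0.002, -1.0]]
ft_force: [0.9, -0.3, -0.4]
grip_width: -0.0003
```

```bash
python3 - <<'E'
from h import *
st(); see("s12",(-139,-9,6),"scene"); see("s12",(-139,-9,6),"top")
E
```

```text
t 13.30 fence mm [-245.5   22.9] z 26.3 yawrel 0.07 F [ 0.9 -0.3 -0.4] w -0.000
scene block fence mm [-145.8   -9.9] deg 6.95 cost 115.9
top block fence mm [-145.7   -7.1] deg 5.79 cost 137.3
```

View pics/s12_scene.png

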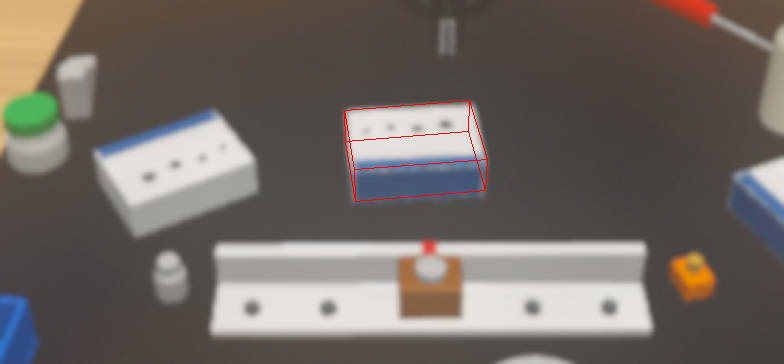

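View pics/s12_top.png

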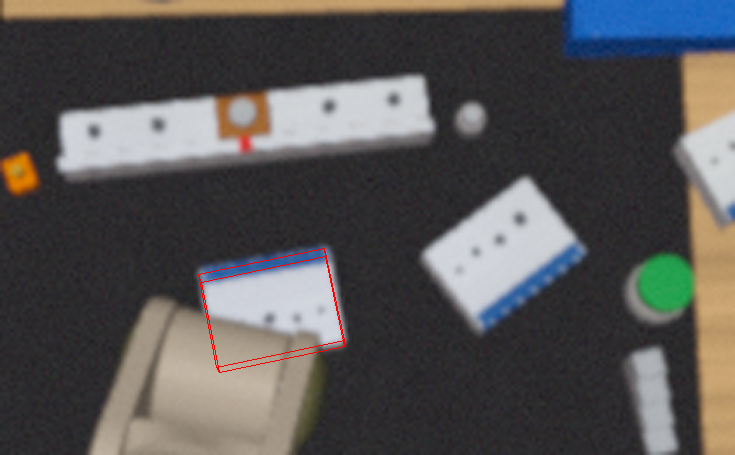

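Request:
{"name": "jog_arm", "arguments": {"plan": [[[-0.69,0.2,0.4,0,0,0],[0,0,0.4,0,0,0],[0,0,0.4,0,0,0],[-0.16,0,0,0,0,0],[-0.16,0,0,0,0,0],[-0.16,0,0,0,0,0],[-0.16,0,0,0,0,0],[0,0,0,0,0,0]]]}}

```text
time_s: 14.2
position: [0.4958, 0.0299, -0.0211]
tool_rot: [[-0.996, -0.091, 0.002], [-0.091, 0.996, -0.0], [-0.002, -0.0, -1.0]]
ft_force: [-0.2, -0.2, -0.6]
grip_width: -0.0001
```

```bash
python3 - <<'E'
from h import *
st(); see("s13",(-140,-8,1),"scene")
E
```

```text
t 14.20 fence mm [-187.4   28.6] z -21.1 yawrel -0.00 F [-0.2 -0.2 -0.6] w -0.000
scene block fence mm [-135.3  -12.8] deg -2.63 cost 123.3
```

View pics/s13_scene.png

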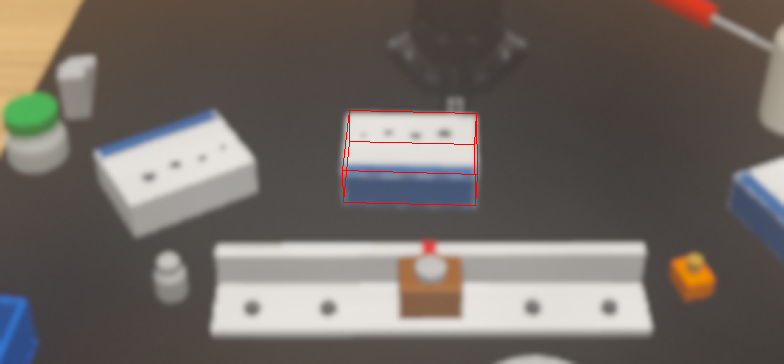

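Request:
{"name": "jog_arm", "arguments": {"plan": [[[0.2,0,0,0,0,0],[0,0,-0.6,0,0,0],[0,0,-0.6,0,0,0],[-0.42,-0.785,0,0,0,0],[-0.42,-0.785,0,0,0,0],[-0.42,-0.785,0,0,0,0],[-0.42,-0.785,0,0,0,0],[0,0,0.4,0,0,0],[0,0,0.4,0,0,0],[0,0,0.4,0,0,0]]]}}

```text
time_s: 15.25
position: [0.5646, -0.0903, -0.0219]
tool_rot: [[-0.996, -0.09, 0.001], [-0.09, 0.996, -0.0], [-0.001, -0.001, -1.0]]
ft_force: [0.1, -0.4, -0.1]
grip_width: 0.0
```

```bash
python3 - <<'E'
from h import *
st(); see("s14",(-136,-12,-2),"scene")
see("s14",(-136,-12,-2),"top")
E
```

```text
t 15.25 fence mm [-129.8  -97.3] z -21.9 yawrel -0.06 F [ 0.1 -0.4 -0.1] w 0.000
scene block fence mm [-134.8  -11.8] deg -3.68 cost 116.4
top block fence mm [-131.1  -13.7] deg 1.08 cost 270.4
```

View pics/s14_scene.png

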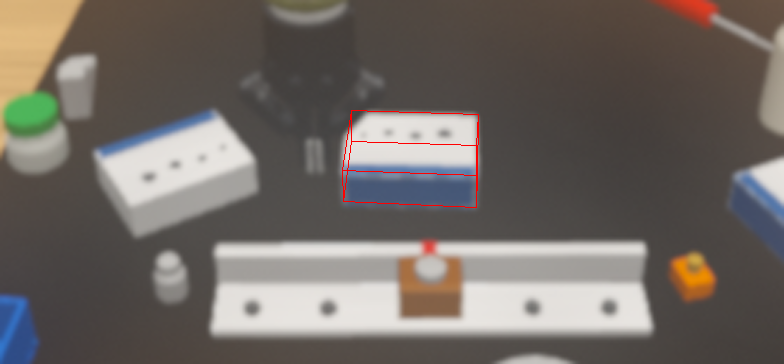

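View pics/s14_top.png

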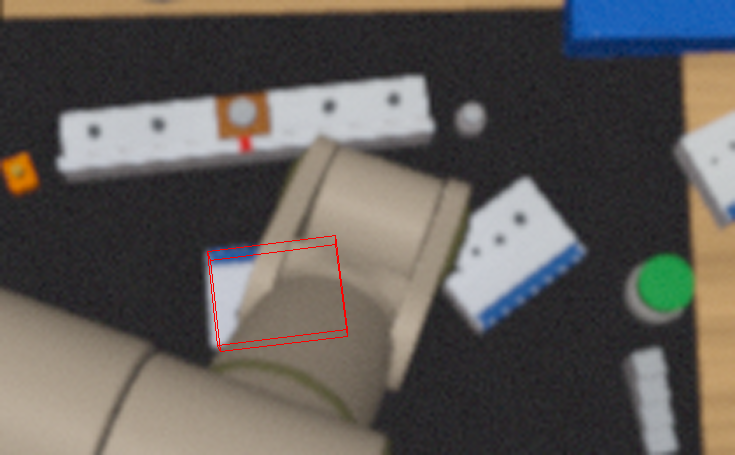

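Request:
{"name": "jog_arm", "arguments": {"plan": [[[0,0.16,0,0,0,0],[0,0.16,0,0,0,0],[0,0.16,0,0,0,0],[0,0.16,0,0,0,0],[0,0,0,0,0,0]]]}}

```text
time_s: 15.85
position: [0.5631, -0.0636, -0.0207]
tool_rot: [[-0.996, -0.091, 0.002], [-0.091, 0.996, -0.001], [-0.002, -0.001, -1.0]]
ft_force: [-0.8, -0.3, 0.5]
grip_width: -0.0001
```

```bash
python3 - <<'E'
from h import *
st(); see("s15",(-136,-2,0),"scene")
E
```

```text
t 15.85 fence mm [-128.8  -70.6] z -20.7 yawrel 0.04 F [-0.8 -0.3  0.5] w -0.000
scene block fence mm [-134.8    1.3] deg 2.80 cost 150.1
```

View pics/s15_scene.png

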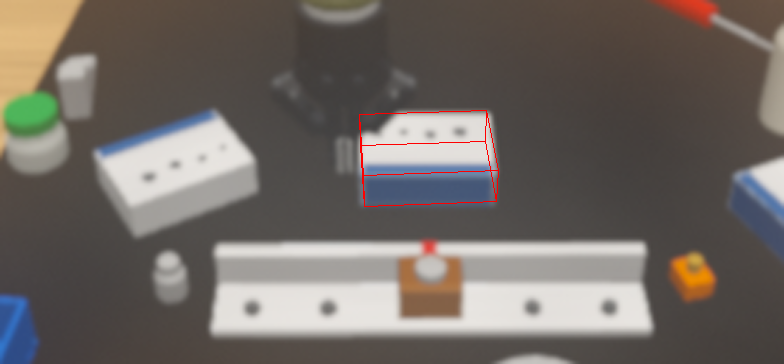

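Request:
{"name": "jog_arm", "arguments": {"plan": [[[0,-0.15,0,0,0,0],[0,0,-0.65,0,0,0],[0,0,-0.65,0,0,0],[0.7,0.6,0,0,0,0],[0.7,0.6,0,0,0,0],[0.7,0.6,0,0,0,0],[0.7,0.7,0,0,0,0],[0.2,0.95,0,0,0,0],[0,0.95,0,0,0,0],[0,0.95,0,0,0,0]]]}}

```text
time_s: 16.9
position: [0.4237, 0.133, 0.0307]
tool_rot: [[-0.996, -0.09, -0.0], [-0.09, 0.996, 0.0], [0.0, 0.0, -1.0]]
ft_force: [0.5, 0.4, -0.2]
grip_width: -0.0002
```

Request:
{"name": "jog_arm", "arguments": {"plan": [[[0,0.95,0,0,0,0],[0,0.95,0,0,0,0],[0,0,0,0,0,0]]]}}

```text
time_s: 17.2
position: [0.4166, 0.2107, 0.0305]
tool_rot: [[-0.996, -0.095, -0.0], [-0.095, 0.996, 0.001], [-0.0, 0.001, -1.0]]
ft_force: [0.7, -0.3, 0.7]
grip_width: -0.0
```

```bash
python3 - <<'E'
from h import *
st(); see("s16",(-136,0,1),"scene"); see("s16",(-136,0,1),"top")
E
```

```text
t 17.20 fence mm [-249.8  215.9] z 30.5 yawrel 0.23 F [ 0.7 -0.3  0.7] w -0.000
scene block fence mm [-136.8    0.2] deg 3.70 cost 125.0
top block fence mm [-133.8    2.7] deg -0.52 cost 24.2
```

View pics/s16_scene.png

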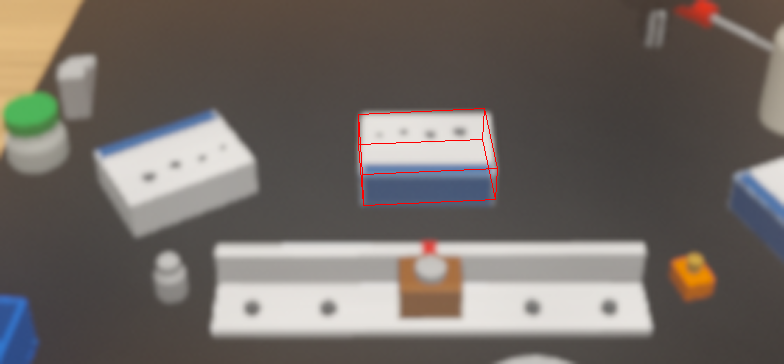

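View pics/s16_top.png

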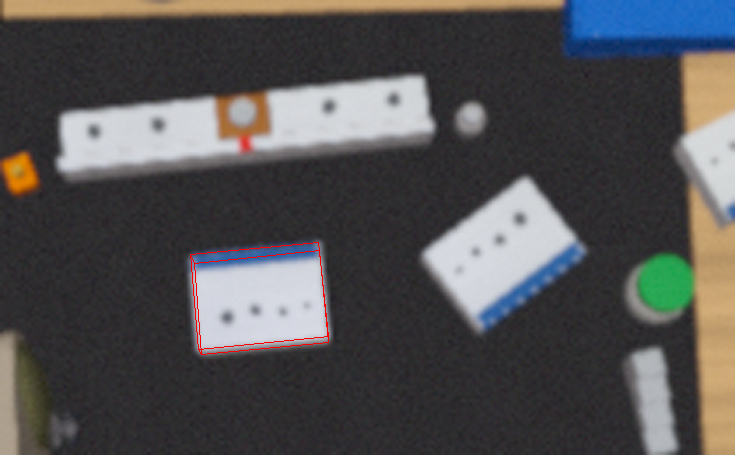

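```bash
python3 - <<'E'
from h import *
n="top"
for k in range(2):
    p,d=vision.get_image(n); g=p.astype(float)
    r=np.clip(g[...,0]-np.maximum(g[...,1],g[...,2])-25,0,None); r[:152]=0;r[168:]=0;r[:,:250]=0;r[:,270:]=0
    # exclude amber: need g,b similar
    r[(g[...,1]-g[...,2])>40]=0
    v,u=np.mgrid[:420,:560]; uu=(r*u).sum()/r.sum(); vv=(r*v).sum()/r.sum()
    print(uu,vv,tof(plane(n,uu,vv,.04))*1000)
    b=see("s17",(-134,2,0),"top")
    gray=g.max(2); 
    # fence ends along the line at z=.04 top strip, fence x=+6mm
    ts=np.arange(-.19,.19,.0005); Q=np.array([[*fromf([.006,t]),.04] for t in ts]); q=proj(n,Q).astype(np.float32)
    val=cv2.remap(gray.astype(np.float32),q[None,:,0],q[None,:,1],cv2.INTER_LINEAR)[0]
    hi=val>130; print("ends",ts[hi].min()*1e3,ts[hi].max()*1e3)
    # block top ends at z=.036
    for off in(-.02,0,.02):
        Q=np.array([[*(tof(b)*0+fromf(tof(b)+[off,t])),.036] for t in np.arange(-.08,.08,.0005)]);q=proj(n,Q).astype(np.float32)
        val=cv2.remap(gray.astype(np.float32),q[None,:,0],q[None,:,1],cv2.INTER_LINEAR)[0]; hi=val>130; T=np.arange(-.08,.08,.0005)[hi]*1e3+tof(b)[1]*1e3; print("blk",T.min(),T.max(),T.mean())
E
```

```text
259.4035532994924 159.23553299492386 [10.30071482  1.21114034]
top block fence mm [-133.9    2.9] deg -0.30 cost 24.1
ends -170.49999999999997 172.5000000000003
blk -56.627766118533934 62.87223388146617 3.1222338814661232
blk -56.627766118533934 62.37223388146617 2.87223388146612
blk -57.127766118533934 62.37223388146617 2.6222338814661232
259.4892857142857 159.25051020408162 [10.22188794  0.94522854]
top block fence mm [-133.8    2.7] deg -0.51 cost 23.9
ends -170.49999999999997 172.5000000000003
blk -56.78838206254858 62.71161793745153 2.9616179374514786
blk -56.78838206254858 62.21161793745153 2.7116179374514817
blk -57.28838206254858 62.21161793745153 2.4616179374514786
```

Request:
{"name": "jog_arm", "arguments": {"plan": [[[-0.725,-0.755,0,0,0,0],[-0.725,-0.755,0,0,0,0],[-0.725,-0.755,0,0,0,0],[-0.725,-0.755,0,0,0,0],[0,0,0.5,0,0,0],[0,0,0.5,0,0,0],[0,0,0.3,0,0,0],[0,0,0,0,0,0]]]}}

```text
time_s: 18.3
position: [0.5428, 0.0973, -0.0229]
tool_rot: [[-0.996, -0.09, -0.003], [-0.09, 0.996, 0.0], [0.003, 0.0, -1.0]]
ft_force: [-0.3, -0.1, 0.3]
grip_width: 0.0004
```

```bash
python3 -c "
from h import *
st()"
```

```text
t 18.30 fence mm [-134.4   91.5] z -22.9 yawrel -0.07 F [-0.3 -0.1  0.3] w 0.000
```

Request:
{"name": "jog_arm", "arguments": {"plan": [[[0,-0.15,0,0,0,0],[0,-0.15,0,0,0,0],[0,-0.1,0,0,0,0],[0,-0.05,0,0,0,0],[0,0,0,0,0,0]]]}}

```text
time_s: 18.8
position: [0.5456, 0.0796, -0.0212]
tool_rot: [[-0.996, -0.09, 0.001], [-0.09, 0.996, -0.0], [-0.001, -0.0, -1.0]]
ft_force: [0.2, 0.1, -0.3]
grip_width: 0.0
```

```bash
python3 - <<'E'
from h import *
st(); p,d=vision.get_image("top");see("s18",(-134,2,0),"scene")
E
```

```text
t 18.80 fence mm [-133.2   73.6] z -21.2 yawrel -0.04 F [ 0.2  0.1 -0.3] w 0.000
scene block fence mm [-136.5   -0.7] deg 4.37 cost 139.5
```

View pics/s18_scene.png

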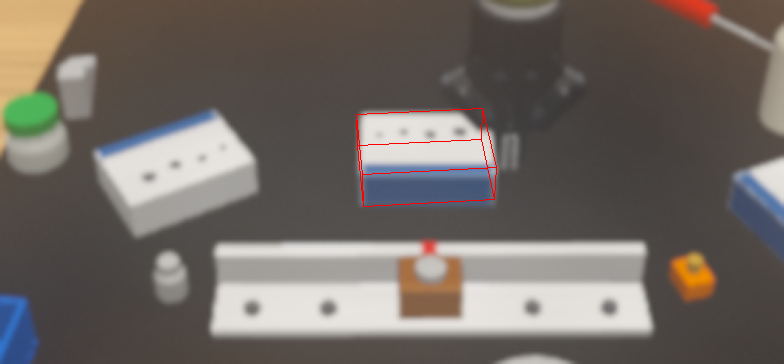

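Request:
{"name": "jog_arm", "arguments": {"plan": [[[0,0.15,0,0,0,0],[0,0,-0.6,0,0,0],[0,0,-0.6,0,0,0],[0.6,-0.65,0,0,0,0],[0.6,-0.65,0,0,0,0],[0.6,-0.65,0,0,0,0],[0,0,0,0,0,0]]]}}

```text
time_s: 19.6
position: [0.4781, 0.0003, 0.0265]
tool_rot: [[-0.996, -0.088, -0.002], [-0.088, 0.996, 0.0], [0.002, 0.0, -1.0]]
ft_force: [-0.8, 0.3, 0.2]
grip_width: 0.0003
```

Request:
{"name": "jog_arm", "arguments": {"plan": [[[0,0,0,0,0,0],[0,0,0,0,0,0],[0,0,0.4,0,0,0],[0,0,0.4,0,0,0],[0,0,0.4,0,0,0],[0,0,0,0,0,0]]], "grip": 0.5}}

```text
time_s: 20.2
position: [0.4797, 0.0028, -0.0231]
tool_rot: [[-0.996, -0.092, -0.003], [-0.092, 0.996, 0.001], [0.003, 0.001, -1.0]]
ft_force: [0.0, -0.9, 1.1]
grip_width: 0.0642
```

```bash
python3 - <<'E'
from h import *
st(); see("s19",(-134,2,0),"scene")
E
```

```text
t 20.20 fence mm [-205.8    3.1] z -23.1 yawrel 0.07 F [ 0.  -0.9  1.1] w 0.064
scene block fence mm [-137.     0.2] deg 3.84 cost 128.0
```

View pics/s19_scene.png

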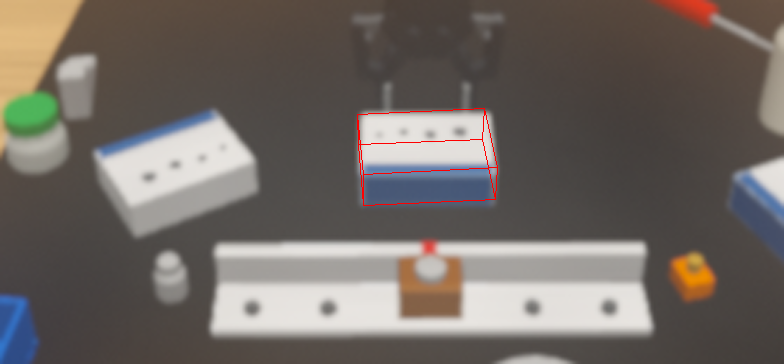

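Request:
{"name": "jog_arm", "arguments": {"plan": [[[-0.2,0,0,0,0,0],[-0.16,0,0,0,0,0],[-0.16,-0.002,0,0,0,0],[-0.18,-0.002,0,0,0,0],[-0.18,-0.002,0,0,0,0],[-0.18,-0.002,0,0,0,0],[-0.18,-0.002,0,0,0,0],[-0.18,-0.002,0,0,0,0],[-0.18,-0.002,0,0,0,0],[-0.18,-0.002,0,0,0,0]]]}}

```text
time_s: 21.25
position: [0.5495, 0.0079, -0.0211]
tool_rot: [[-0.996, -0.091, -0.005], [-0.091, 0.996, 0.0], [0.005, 0.001, -1.0]]
ft_force: [-10.4, 0.2, 7.2]
grip_width: 0.0642
```

```bash
python3 - <<'E'
from h import *
st(); see("s20",(-80,2,0),"scene")
E
```

```text
t 21.25 fence mm [-135.9    1.9] z -21.1 yawrel 0.02 F [-10.4   0.2   7.2] w 0.064
scene block fence mm [-71.1   1. ] deg -0.23 cost 319.6
```

View pics/s20_scene.png

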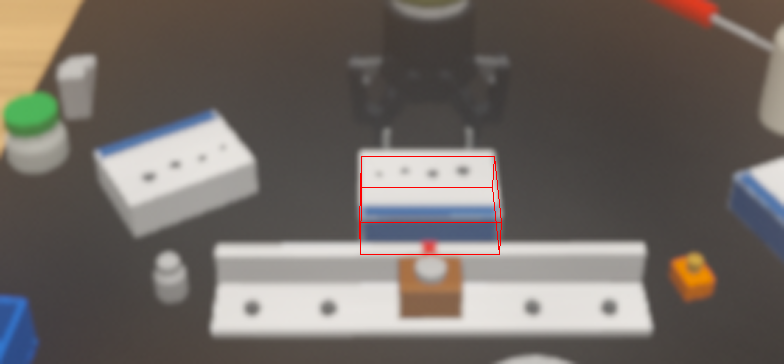

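Request:
{"name": "jog_arm", "arguments": {"plan": [[[-0.18,0,0,0,0,0],[-0.18,0,0,0,0,0],[-0.18,0,0,0,0,0],[-0.15,0,0,0,0,0],[-0.1,0,0,0,0,0],[-0.05,0,0,0,0,0],[0,0,0,0,0,0]]]}}

```text
time_s: 22.0
position: [0.5837, 0.0109, -0.0211]
tool_rot: [[-0.996, -0.091, -0.003], [-0.091, 0.996, 0.0], [0.003, 0.0, -1.0]]
ft_force: [-7.2, 0.1, 4.2]
grip_width: 0.0643
```

```bash
python3 - <<'E'
from h import *
st(); see("s21",(-50,2,0),"scene")
E
```

```text
t 22.00 fence mm [-101.6    1.7] z -21.1 yawrel 0.01 F [-7.2  0.1  4.2] w 0.064
scene block fence mm [-41.    1.4] deg 4.84 cost 358.0
```

View pics/s21_scene.png

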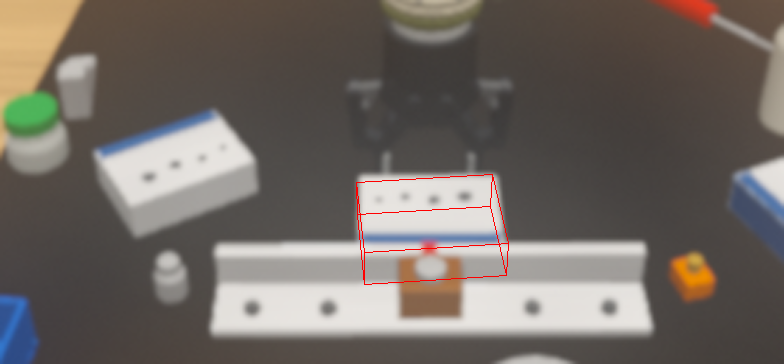

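Request:
{"name": "jog_arm", "arguments": {"plan": [[[-0.04,0,0,0,0,0],[-0.04,0,0,0,0,0],[0,0,0,0,0,0]]]}}

```text
time_s: 22.35
position: [0.5864, 0.0111, -0.0211]
tool_rot: [[-0.996, -0.091, -0.004], [-0.091, 0.996, 0.0], [0.004, 0.0, -1.0]]
ft_force: [-9.2, -1.0, 5.4]
grip_width: 0.0641
```

Request:
{"name": "jog_arm", "arguments": {"plan": [[[-0.03,0,0,0,0,0],[0,0,0,0,0,0]]]}}

```text
time_s: 22.55
position: [0.5863, 0.0111, -0.0211]
tool_rot: [[-0.996, -0.091, -0.007], [-0.091, 0.996, -0.0], [0.007, 0.001, -1.0]]
ft_force: [-14.5, -2.3, 8.2]
grip_width: 0.0641
```

Request:
{"name": "jog_arm", "arguments": {"plan": [[[-0.04,0,0,0,0,0],[0,0,0,0,0,0]]]}}

```text
time_s: 22.75
position: [0.5862, 0.0112, -0.0211]
tool_rot: [[-0.996, -0.091, -0.011], [-0.091, 0.996, -0.0], [0.011, 0.001, -1.0]]
ft_force: [-21.7, -4.2, 14.4]
grip_width: 0.064
```

Request:
{"name": "jog_arm", "arguments": {"plan": [[[-0.04,0,0,0,0,0],[0,0,0,0,0,0]]]}}

```text
time_s: 22.95
position: [0.586, 0.0111, -0.0211]
tool_rot: [[-0.996, -0.091, -0.015], [-0.091, 0.996, -0.0], [0.015, 0.001, -1.0]]
ft_force: [-28.8, -4.9, 20.3]
grip_width: 0.0642
```

```bash
python3 - <<'E'
from h import *
st(); see("s22",(-44,2,0),"scene")
p,d=vision.get_image("scene"); cv2.imwrite("pics/z4.png",cv2.resize(p[225:300,220:390,::-1],None,fx=4.6,fy=4.6,interpolation=cv2.INTER_CUBIC))
E
```

```text
t 22.95 fence mm [-99.2   1.8] z -21.1 yawrel 0.03 F [-28.8  -4.9  20.3] w 0.064
scene block fence mm [-36.3   2.5] deg 6.94 cost 413.7
```

View pics/z4.png

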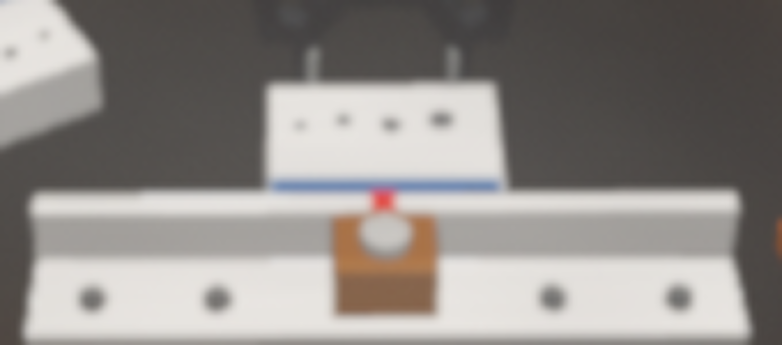

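Request:
{"name": "jog_arm", "arguments": {"plan": [[[0.1,0,0,0,0,0],[0.2,0,0,0,0,0],[0.4,0,0,0,0,0],[0.8,0,0,0,0,0],[0.8,0,-0.5,0,0,0],[0.6,0.6,-0.5,0,0,0],[0.4,0.9,0,0,0,0],[0.2,0.95,0,0,0,0],[0,0.95,0,0,0,0],[0,0.95,0,0,0,0]]]}}

```text
time_s: 24.05
position: [0.4373, 0.1734, 0.0191]
tool_rot: [[-0.996, -0.09, 0.002], [-0.09, 0.996, 0.0], [-0.002, 0.0, -1.0]]
ft_force: [1.6, -0.5, -0.3]
grip_width: 0.0643
```

Request:
{"name": "jog_arm", "arguments": {"plan": [[[0,0.9,0,0,0,0],[0,0.6,0,0,0,0],[0,0,0,0,0,0]]]}}

```text
time_s: 24.35
position: [0.4317, 0.2342, 0.0188]
tool_rot: [[-0.996, -0.094, 0.002], [-0.094, 0.996, 0.001], [-0.002, 0.001, -1.0]]
ft_force: [1.0, -0.1, -0.2]
grip_width: 0.0643
```

```bash
python3 - <<'E'
from h import *
st()
p,d=vision.get_image("top"); np.save("pf.npy",p); g=p.astype(float); gray=g.max(2).astype(np.float32); n="top"
for off in(-.075,-.055,-.035,-.02):
    T=np.arange(-.09,.09,.00025); Q=np.array([[*fromf([off,t]),.036] for t in T]);q=proj(n,Q).astype(np.float32)
    val=cv2.remap(gray,q[None,:,0],q[None,:,1],cv2.INTER_LINEAR)[0]; hi=T[val>130]*1e3; print("blk",off,hi.min(),hi.max(),hi.mean())
T=np.arange(-.13,-.05,.00025)
for y in(-.045,-.03,-.015,0,.015,.03,.045):
    Q=np.array([[*fromf([t,y]),.036] for t in T]);q=proj(n,Q).astype(np.float32)
    val=cv2.remap(gray,q[None,:,0],q[None,:,1],cv2.INTER_LINEAR)[0]; print("rear",y,T[val>130].min()*1e3)
cv2.imwrite("pics/f_top.png",cv2.resize(p[120:220,195:330,::-1],None,fx=5.5,fy=5.5,interpolation=cv2.INTER_CUBIC))
p,d=vision.get_image("scene"); cv2.imwrite("pics/f_scene.png",p[:,:,::-1])
E
```

```text
t 24.35 fence mm [-232.7  237.9] z 18.8 yawrel 0.19 F [ 1.  -0.1 -0.2] w 0.064
blk -0.075 -56.999999999999964 62.75000000000014 2.8750000000000835
blk -0.055 -57.249999999999964 62.25000000000014 2.50000000000008
blk -0.035 -56.999999999999964 62.50000000000014 2.7500000000000817
blk -0.02 -57.249999999999964 62.25000000000014 2.50000000000008
rear -0.045 -90.49999999999997
rear -0.03 -90.49999999999997
rear -0.015 -90.24999999999997
rear 0 -90.24999999999997
rear 0.015 -90.49999999999997
rear 0.03 -90.24999999999997
rear 0.045 -90.24999999999997
```

View pics/f_top.png

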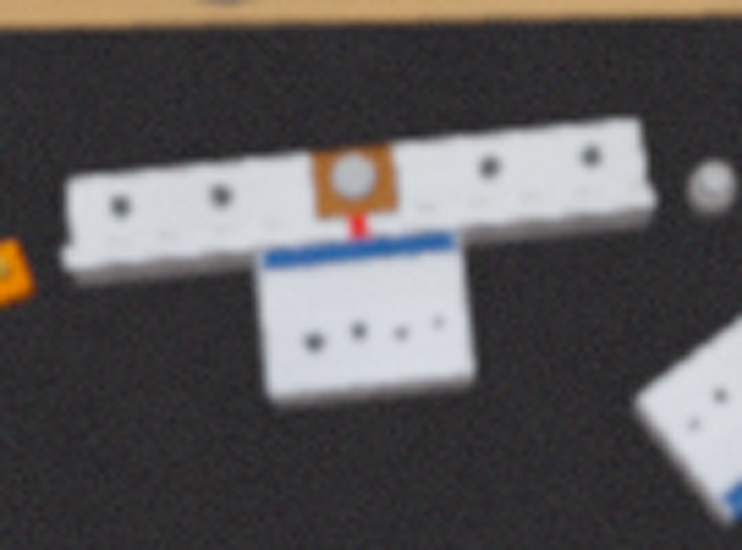

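View pics/f_scene.png

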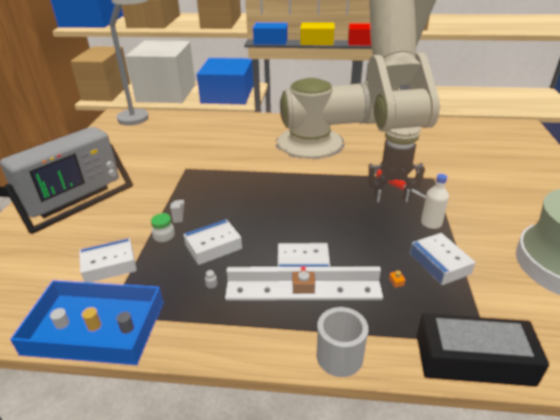

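```bash
python3 - <<'E'
from h import *
p=np.load("pf.npy").astype(np.float32); n="top"
T=np.arange(-.09,.09,.00025)
def prof(f,x,z,T=T):
    Q=np.array([[*fromf([x,t]),z] for t in T]);q=proj(n,Q).astype(np.float32)
    return cv2.remap(f,q[None,:,0],q[None,:,1],cv2.INTER_CUBIC)[0]
bl=p[...,2]-p[...,0]
for x in(-.008,-.005,-.003): 
    v=prof(bl,x,.036); h=T[v>v.max()/2]*1e3; print("blue",x,h.min(),h.max(),h.mean())
for x in(-.08,-.03):
    v=prof(p.min(2),x,.036); h=T[v>v[300:420].mean()*.55]*1e3; print("white",x,h.min(),h.max(),h.mean())
rd=p[...,0]-np.maximum(p[...,1],p[...,2])
for x in(.002,.004,.006,.008,.01): 
    v=np.clip(prof(rd,x,.04),0,None); k=abs(T)<.015; print("red",x,v[k].max(),(v*T)[k].sum()/v[k].sum()*1e3, [round(float(a)*1e3,1) for a in T[k][v[k]>v[k].max()/2][[0,-1]]])
E
```

```text
blue -0.008 -52.249999999999964 57.000000000000135 2.3750000000000853
blue -0.005 -52.499999999999964 57.500000000000135 2.5000000000000866
blue -0.003 -52.999999999999964 57.750000000000135 2.375000000000084
white -0.08 -57.74999999999997 62.75000000000014 2.500000000000081
white -0.03 -57.249999999999964 62.75000000000014 2.7500000000000813
red 0.002 129.07181 0.7237389162696698 [-4.0, 5.8]
red 0.004 152.98877 0.8270293301926773 [-3.7, 5.5]
red 0.006 167.17464 0.9704288237735517 [-3.5, 5.5]
red 0.008 161.1521 1.0873038870686764 [-3.5, 5.8]
red 0.01 146.30542 1.1174957641789307 [-4.0, 6.3]
```

Request:
{"name": "jog_arm", "arguments": {"plan": [[[0,-0.5,0,0,0,0],[0,-0.5,-0.5,0,0,0],[0,0,-0.9,0,0,0],[0,0,-0.9,0,0,0],[0,0,-0.9,0,0,0],[0,0,0,0,0,0],[0,0,0,0,0,0]]]}}

```text
time_s: 25.15
position: [0.4355, 0.1909, 0.1467]
tool_rot: [[-0.996, -0.089, 0.001], [-0.089, 0.996, 0.0], [-0.001, 0.0, -1.0]]
ft_force: [1.2, -0.3, -0.0]
grip_width: 0.064
```

```bash
python3 - <<'E'
from h import *
st(); p,d=vision.get_image("top"); cv2.imwrite("pics/g_top.png",p[:,:,::-1])
p0=np.load("i0.npz")["top"]
df=np.abs(p.astype(int)-p0).max(2)>60
for nm,(u,v) in dict(couplant=(155,241),angle=(196,169),round=(324,154),wedge=(376,235),jar=(378,203),decoy=(333,192),screw=(180,297)).items(): print(nm,df[v-15:v+15,u-15:u+15].sum())
E
```

```text
t 25.15 fence mm [-232.8  194.4] z 146.7 yawrel -0.09 F [ 1.2 -0.3 -0. ] w 0.064
couplant 338
angle 0
round 0
wedge 0
jar 0
decoy 0
screw 789
```

View pics/g_top.png

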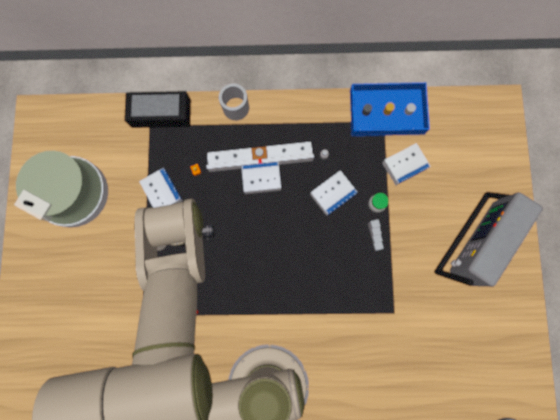

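```bash
python3 - <<'E'
from h import *
p,d=vision.get_image("scene"); cv2.imwrite("pics/g_scene.png",p[:,:,::-1]); p0=np.load("i0.npz")["scene"]
df=np.abs(p.astype(int)-p0).max(2)>60
print("couplant",df[175:230,420:450].sum(),"screw",df[170:200,375:425].sum()); st()
from rig import close_job
print(close_job())
E
```

```text
couplant 0 screw 0
t 25.25 fence mm [-233.5  194.7] z 145.5 yawrel -0.07 F [ 0.2  0.2 -0.6] w 0.064
the job is handed in; nothing more can be done
None
```

The block is flush against the fence, with the middle of its blue face about 1.6 mm off the red mark. The hand is clear of everything and the job is handed in at 25 s, with no verdict reported.

**Turning:** I walked the block round with five closed-finger pushes on alternate corners, taking it from about 92° to within 0.5° of square, about 90 mm clear of the fence. It stayed close to where it started. Two light pushes on its ends then brought it near the mark.

**Pushing home:** I pushed it in straight with two open fingers until the force rose to about 36 N against the fence, then backed the hand away.

**Last checks:**
- **Flush:** in the top view, the rear edge lies parallel to the fence to about 0.25 mm.
- **Centring:** the 1.6 mm is towards +y. I left it rather than risk spoiling the flush fit with another nudge.
- **Bystanders:** the probes, wedge, jar and the nearest look-alike block show no change in the top view. The bottle and screwdriver were hidden by the arm there, and the scene camera shows no change.

**What disagreed:**
- **Fingertip height:** the fingertips sit about 37 mm higher than the reported tool position says. My first push passed over the block without moving it. I corrected for this using the depth image.
- **Block angle:** the scene camera read the block's angle about 4° differently from the top view. I trusted the top view because its fit was much closer.

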